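# Brush out and load the cell charging dock

### The job

Get the charging dock ready: with the long brush from the pot, brush out the well with the orange ring, three full strokes, each right down to the floor of the well and back up to its rim, then stand the brush back in its pot, head down. Next take every battery cell from the sloping rack and stand it in a well of the dock, terminal up and right down on the floor of the well, one cell to a well, any wells you like. Last of all slide the dock's bolt fully home into its yellow keeper, and leave the contactor, the resistor and the screwdriver where they are.

Things in the scene. Friction and masses are not known exactly. Their poses are not given: they have to be found in the camera images.
- dock: charging dock, fixed to the bench: a grey plastic block 140 (x) x 150 (y) x 90 mm high with four round wells in its top, 2 x 2 at 70 mm pitch; in front of it (its -x side) a low aluminium deck, 20 mm high, reaching from x = -70 to -155 mm, carries the bolt. Origin: centre of the block's underside; x from deck to block, y along the bolt, z up
- well0 (a point): centre of the floor of one well of the dock, 10 mm above the bench. Each well is 39 mm wide and 80 mm deep with a 3 mm bevelled mouth at 90 mm height; a flat ring collar (43 mm inside, 54 mm outside, 4 mm high) lies round each mouth, so the rim is at 94 mm
- well1 (a point): centre of the floor of one well of the dock, 10 mm above the bench. Each well is 39 mm wide and 80 mm deep with a 3 mm bevelled mouth at 90 mm height; a flat ring collar (43 mm inside, 54 mm outside, 4 mm high) lies round each mouth, so the rim is at 94 mm
- well2 (a point): centre of the floor of one well of the dock, 10 mm above the bench. Each well is 39 mm wide and 80 mm deep with a 3 mm bevelled mouth at 90 mm height; a flat ring collar (43 mm inside, 54 mm outside, 4 mm high) lies round each mouth, so the rim is at 94 mm
- well3 (a point): centre of the floor of one well of the dock, 10 mm above the bench. Each well is 39 mm wide and 80 mm deep with a 3 mm bevelled mouth at 90 mm height; a flat ring collar (43 mm inside, 54 mm outside, 4 mm high) lies round each mouth, so the rim is at 94 mm
- collar_orange: the orange ring collar round the mouth of one of the four wells (it may be any one); the other three collars are black. Origin: centre of the collar's underside, on the well's axis, 90 mm above the bench and 80 mm above the well's floor
- bolt (a joint): travel of the dock's sliding barrel bolt in m: 0 fully withdrawn, 0.060 fully home in its yellow keeper; it grows along the dock's +y. About 3 N of friction, no spring: it stays where it is left
- bolt_knob (a point): top centre of the bolt's knob, 95 mm above the bench: an upright dark steel post 16 mm across with a red top, rising from the bolt between two rails 45 mm high. The yellow keeper, 53 mm high, is at the rails' +y end; the home knob stops 23 mm short of it. The knob's line of travel is 80 mm in front of the nearest wells' axes
- rack: sloping aluminium cell rack, fixed to the bench: a row of four square pockets (40 mm wide, 65 mm deep, 70 mm pitch along its y, black blocks between them) that lean 0.5 rad from vertical towards its back (+x), so cells in it lean with their tops away from the robot. Origin on the bench, 22 mm below the middle of the pocket floors; about 0.3 m long and 90 mm high. Cells may stand in any pockets
- cell0: cylindrical battery cell in a blue sleeve with a white band near the top, 33 mm across, 140 mm long including a brass terminal stud (16 mm across, 4 mm high) on its top; 0.2 to 0.35 kg. Origin: centre of its lower end; z along its axis towards the terminal. Starts leaning in a rack pocket, 75 mm of it standing out. Two to four cells are present; an absent one reads None
- cell1: cylindrical battery cell in a blue sleeve with a white band near the top, 33 mm across, 140 mm long including a brass terminal stud (16 mm across, 4 mm high) on its top; 0.2 to 0.35 kg. Origin: centre of its lower end; z along its axis towards the terminal. Starts leaning in a rack pocket, 75 mm of it standing out. Two to four cells are present; an absent one reads None
- cell2: cylindrical battery cell in a blue sleeve with a white band near the top, 33 mm across, 140 mm long including a brass terminal stud (16 mm across, 4 mm high) on its top; 0.2 to 0.35 kg. Origin: centre of its lower end; z along its axis towards the terminal. Starts leaning in a rack pocket, 75 mm of it standing out. Two to four cells are present; an absent one reads None
- cell3: cylindrical battery cell in a blue sleeve with a white band near the top, 33 mm across, 140 mm long including a brass terminal stud (16 mm across, 4 mm high) on its top; 0.2 to 0.35 kg. Origin: centre of its lower end; z along its axis towards the terminal. Starts leaning in a rack pocket, 75 mm of it standing out. Two to four cells are present; an absent one reads None
- brush: long well brush, 190 mm: a round yellow and white head (rigid, 30 mm across, from the foot to 70 mm, with a bevelled tip) and above it a round wooden handle 16 mm across; 0.1 kg. Origin: centre of the tip of its head; z along its axis towards the handle's end. Starts standing head down in its pot, may lean up to 0.2 rad
- pot: loose steel brush pot, 0.6 to 1 kg, may be moved: a round tube 48 mm outside, 40 mm inside, 95 mm high, on a foot 80 mm across (20 mm high); inner floor 10 mm above the bench. Origin: centre of its underside; z up
- contactor: bystander: black round contactor, 64 mm across, about 75 mm high. Origin: centre of its underside
- resistor: bystander: gold finned resistor, 46 x 75 x 31 mm. Origin: centre of its underside
- screwdriver: bystander: screwdriver with a red handle, 190 mm long, lying on the bench. Origin under its middle
Not all that is in view belongs to the job. What is shaped like the pot but purple is not meant.

How it is judged:
By the outcome, as a careful person would: the job done as asked, in the order asked, and still so for the second after the job is handed in, with the robot touching nothing.
Of cell0, cell1, cell2, cell3 only 2 to 4 are there at a start; the rules pass over those that are not, and their reading is None.
At some moment in a run one of pot may be knocked a few centimetres aside while the robot is not near it.
It also fails if it takes over 210 s, if anything falls off the work surface, if the arm or the gripper's body presses on something with over 40 N, if the wrist force passes 120 N, or if a joint passes its speed limit or range.

### The arm

A 6-joint arm with a two-finger parallel gripper is mounted at the origin on the work surface. World frame = base frame: x ahead of the robot, y to its left, z up, the work surface at z = 0. Lengths are in m, angles in rad, forces in N, time in s.
With the tool pointing down it reaches from about 0.425 to 0.925 m from the base axis. Payload 12.5 kg.
Tool frame: the origin (TCP) lies on the centre line of the jaws, within the pads' length; the fingertips stand 17 mm ahead of it and the grasp point (between the pads) lies 2 mm behind it; z points along the fingers, y is the line along which they close (so a half turn about z gives the same grasp; the last joint's range is limited). The gripper opens to 85 mm and grips with 20 to 120 N. Pads are 22 mm wide; open, the fingers measure 114 mm over their backs; the gripper's body (76 mm by 85 mm) begins 54 mm behind the grasp point. The pads swing forward as they close: fully open they stand 13 mm farther back than shut.
Start: joints at [1.029, 0.491, 1.559, -0, 1.092, -0.106], TCP at [0.264, 0.567, 0.248] pointing down, gripper open.
Joint ranges: [-3.1, 3.1], [-0.84, 2.19], [0.05, 2.79], [-1.13, 4.28], [0.06, 2.93], [-2.69, 2.69]. Speed limits (rad/s): [2.22, 2.22, 2.79, 3.14, 3.14, 3.14].

### API

Orientations are given as a unit quaternion [x, y, z, w].
In Python, from cell import status, read_camera, camera_model, ticket gives the robot as it stands.
- The arm moves only by the shell command python3 -m crank 'ROWS'. ROWS is JSON, a list that holds one entry, the list of rows, each a list of 7 numbers: the shift along the world's x, y, z as a fraction of full scale, then the turn, a rotation vector about the world's x, y, z as a fraction of full scale, then the opening, from 0 (shut) to 1 (fully open). In form: [[[tx, ty, tz, wx, wy, wz, grip], ...]]. A call has 1 to 12 rows; each row shifts and turns the commanded pose from where the row before left it; what a row does not reach is not made up. Full scale, the value 1, is 12 cm for a shift and 6 degrees for a turn. A row lasts 1/8 s, in which the tool goes at most 62.5 mm and 10.7 degrees, less where a joint would pass 70% of its speed; a pose out of reach is approached as far as the arm can. A call with a number of a shift or a turn outside -1 to 1 is refused whole. A call with a gripper value outside its range is refused whole. The fingers move at their own pace and stop on an object; the grip force is fixed at half the most. Time passes only in rows, so rows that do not move let the fingers close. It gives the time, the measured TCP pose, the force, the opening and the grip force at its end, in the units of the state.
- status.get_obs(): the state, without advancing time (a new reading comes with each control period).
- read_camera(name): name is "scene" or "top"; returns the picture (384x512x3 uint8, blue, green, red); there is no depth.
- camera_model(name): a dict with "camera_matrix" (3x3 intrinsics, pixels), "k1" (the pictures are not rectified: a ray, as slopes to the right and down, at radius r is drawn at 1 + k1 r^2 times it, then the intrinsics apply), "rvec" (rotation vector, rad) and "tvec" (3), from world to camera coordinates, as OpenCV has them. Camera axes: x right, y down, z forward; pixel columns grow to the right and rows downward; lengths in m; the calibration is good to about 2 mm. A picture is of the moment at which its call begins. camera_model takes no time and is no camera call.
- ticket.close_job(): hands the job in; it is judged then, once.
The state is a dict: "time_s": time; "q": joint angles; "joint_velocities": joint speeds; "joint_efforts": joint torques, N m; "tcp_pos": TCP position; "eef_rot": TCP orientation; "ft_force": force on the tool from outside, world axes, zero at the start; "ft_torque": the same for the moment, N m; "gripper_width": finger opening in m; "finger_force": force on a finger pad.
Only numpy, scipy, OpenCV 4.12 (cv2) and the standard library are available. Lean on these libraries where they do the work, as an engineer would, in place of code of your own. Each camera call takes 0.05 s, during which the arm holds its last target. There are 200 camera calls.

## Working session

There is one attempt and no reset: what is moved stays moved. The work goes in short steps, Python scripts to look and compute and a shell command to move; the robot and the scene stay as the last step left them, time stands still between calls to the robot, and variables do not carry over. Pictures are saved under pics/ and viewed, at most 16 in all, crops included, and the job is handed in when it is done.

```bash
ls; mkdir -p pics
python3 - <<'E'
from cell import status, read_camera, camera_model
import cv2
for n in("scene","top"):
    im=read_camera(n); cv2.imwrite(f"pics/{n}0.png",im); print(n,camera_model(n))
o=status.get_obs(); print(o)
E
```

```text
pics
scene {'camera_matrix': array([[397.02442665,   0.        , 262.73531026],
       [  0.        , 397.02442665, 194.97711578],
       [  0.        ,   0.        ,   1.        ]]), 'k1': -0.07673922601039478, 'rvec': array([ 2.15706027,  0.47923608, -0.27078645]), 'tvec': array([-0.47875095, -0.10133819,  1.43733592])}
top {'camera_matrix': array([[457.54850139,   0.        , 264.91942676],
       [  0.        , 457.54850139, 185.90129081],
       [  0.        ,   0.        ,   1.        ]]), 'k1': 0.031092589372182042, 'rvec': array([ 2.19337484, -2.1992225 ,  0.05745224]), 'tvec': array([-0.07033231,  0.54470972,  1.31224814])}
{'time_s': 0.1, 'q': array([ 1.02943755e+00,  4.91491847e-01,  1.55941911e+00, -2.11344546e-05,
        1.09167233e+00, -1.05570958e-01]), 'joint_velocities': array([-2.04806988e-03, -3.71408688e-03, -3.36065203e-04,  1.00834775e-03,
        1.37139098e-05, -1.18563926e-03]), 'joint_efforts': array([ 2.44105271e-03, -6.19451451e+01, -2.62021405e+01, -9.75887156e-05,
        2.91769531e-03, -1.83338119e-05]), 'tcp_pos': array([0.26369654, 0.56643775, 0.24778024]), 'eef_rot': array([ 2.16169027e-01,  9.76355830e-01, -4.72610755e-04, -1.48549948e-04]), 'ft_force': array([-0.41812396, -0.26067755, -0.15203494]), 'ft_torque': array([-0.04788412,  0.00347495,  0.03725316]), 'finger_force': 0.0, 'gripper_width': 0.0856036399296081}
```

View pics/scene0.png

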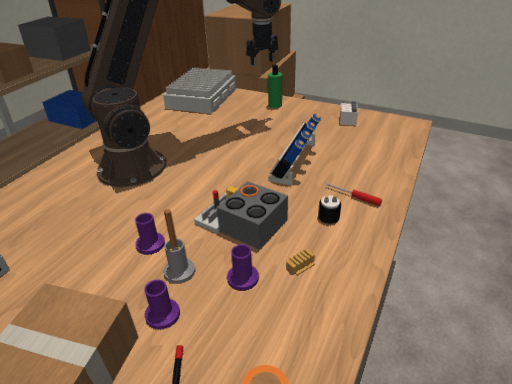

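View pics/top0.png

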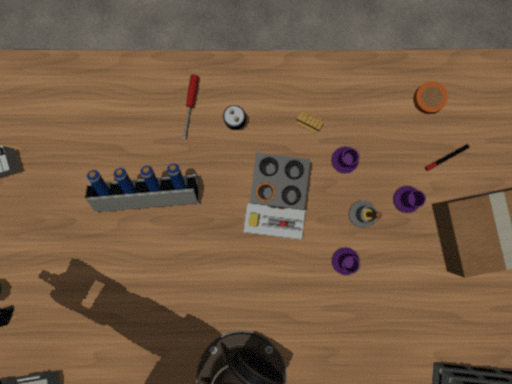

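The scene view shows the pot with its brush at (178,260), the dock at (253,212) and the rack at (297,150). The top view shows the dock at (280,195) with the orange ring at (265,191), the rack at (143,190) holding four cells, and the pot at (363,213). Next I'll zoom in on these.

```bash
cat > h.py <<'E'
import numpy as np, cv2
from cell import camera_model, read_camera, status
CM={n:camera_model(n) for n in("scene","top")}
def ray(n,uv):
    c=CM[n];K=c["camera_matrix"];R=cv2.Rodrigues(c["rvec"])[0]
    p=cv2.undistortPoints(np.array([[uv]],float),K,np.array([c["k1"],0,0,0,0]))[0,0]
    return -R.T@c["tvec"], (lambda d:d/np.linalg.norm(d))(R.T@np.array([*p,1]))
def onz(n,uv,z):
    o,d=ray(n,uv); return o+d*(z-o[2])/d[2]
def tri(a,b):  # scene px, top px
    o,d=ray("scene",a);p,e=ray("top",b)
    s=np.linalg.lstsq(np.c_[d,-e],p-o,rcond=None)[0]
    A=o+d*s[0];B=p+e*s[1]; return (A+B)/2,np.linalg.norm(A-B)
def proj(n,P):
    c=CM[n]; return cv2.projectPoints(np.array([P],float).reshape(-1,3),c["rvec"],c["tvec"],c["camera_matrix"],np.array([c["k1"],0,0,0,0]))[0].reshape(-1,2)
def crop(im,x0,y0,x1,y1,s,name):
    cv2.imwrite(name,cv2.resize(im[y0:y1,x0:x1],None,fx=s,fy=s,interpolation=cv2.INTER_CUBIC))
E
python3 - <<'E'
from h import *
s=cv2.imread("pics/scene0.png");t=cv2.imread("pics/top0.png")
crop(t,80,140,400,280,2.5,"pics/t1.png")
crop(s,130,100,350,300,3,"pics/s1.png")
E
```

```text
(no output)
```

View pics/t1.png

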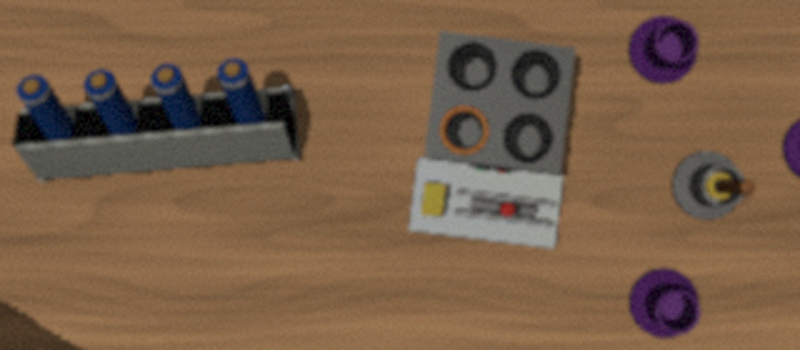

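View pics/s1.png

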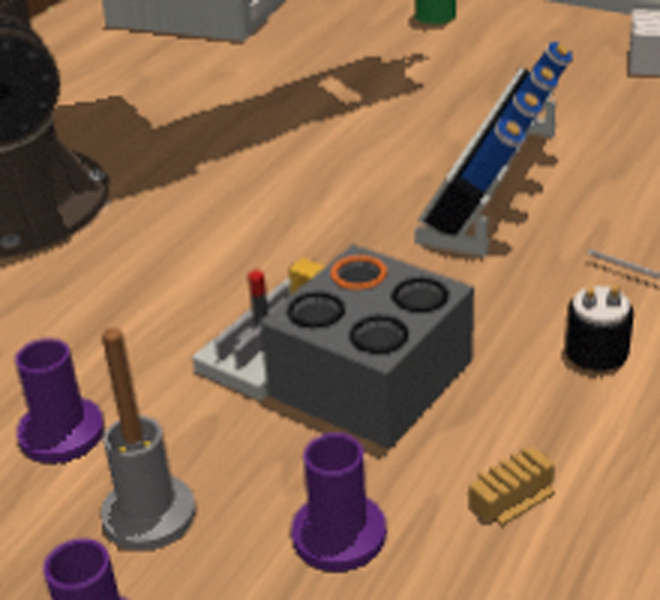

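The top crop shows the rings at (472,66), (535,74), (528,137) and orange at (465,129). It also shows the red knob at (508,209), the cell terminals near (36..233, 67..80), the brush end at (748,187) and the pot foot at (707,184). The scene crop shows the same things: brush end (113,334), rings (359,272), (316,310), (379,335), (420,295), and terminals from (513,128) to (560,48).

Run:
```python
from h import *
im={"scene":cv2.imread("pics/scene0.png"),"top":cv2.imread("pics/top0.png")}
hsv={n:cv2.cvtColor(im[n],cv2.COLOR_BGR2HSV) for n in im}
def blobs(n,lo,hi,box,mn=3):
    m=cv2.inRange(hsv[n],lo,hi);k=np.zeros_like(m);x0,y0,x1,y1=box;k[y0:y1,x0:x1]=m[y0:y1,x0:x1]
    N,_,st,c=cv2.connectedComponentsWithStats(k)
    return [(c[i].round(1).tolist(),st[i,4],st[i,:4].tolist()) for i in range(1,N) if st[i,4]>=mn]
print("orange",blobs("top",(5,140,90),(18,255,255),(250,175,282,205)),blobs("scene",(5,190,90),(15,255,255),(235,180,265,200)))
print("red",blobs("top",(0,150,80),(6,255,255),(270,215,295,230)),blobs("scene",(0,150,80),(6,255,255),(205,185,225,205)))
# dark rings
print("dark top",blobs("top",(0,0,0),(180,255,50),(250,152,312,208),20))
print("dark scene",blobs("scene",(0,0,0),(180,255,45),(215,180,290,225),20))
print("term top",blobs("top",(8,60,110),(28,255,255),(84,160,182,180)))
print("term scene",blobs("scene",(8,60,110),(28,255,255),(290,112,325,150)))
print("white scene",blobs("scene",(0,0,110),(180,80,255),(290,112,322,150)))
print("steel top",blobs("top",(0,0,60),(180,45,255),(345,195,382,232)))
print("steel scene",blobs("scene",(0,0,60),(180,60,255),(160,235,200,285)))
print("brush top",blobs("top",(5,90,30),(18,255,120),(366,205,384,222)))
def p(a,b): r=tri((130+a[0]/3,100+a[1]/3),(80+b[0]/2.5,140+b[1]/2.5)); return r[0].round(4),round(r[1],4)
print("rings",[p(a,b) for a,b in [((359,272),(465,129)),((316,310),(528,137)),((379,335),(535,74)),((420,295),(472,66))]])
print("brush end",p((113,334),(748,187)))
print("terms",[p(a,b) for a,b in [((513,128),(233,67)),((531,98),(166,73)),((546,72),(99,79)),((560,48),(36,83))]])
print("pot foot",onz("top",(80+707/2.5,140+184/2.5),.01),onz("scene",(130+148/3,100+508/3),.02))
print("rings z.094",[onz("top",(80+a/2.5,140+b/2.5),.094).round(4) for a,b in [(465,129),(528,137),(535,74),(472,66)]])
print("knob",p((257,275),(508,209)))
```

```text
orange [([265.2, 191.2], np.int32(89), [257, 183, 18, 18])] [([249.2, 190.7], np.int32(47), [241, 186, 18, 10])]
red [([282.5, 223.4], np.int32(20), [280, 222, 6, 4])] [([215.2, 193.5], np.int32(34), [213, 190, 5, 8])]
dark top [([267.6, 165.1], np.int32(172), [260, 157, 18, 19]), ([293.7, 168.1], np.int32(172), [285, 160, 19, 19]), ([261.9, 190.5], np.int32(50), [259, 186, 10, 12]), ([290.5, 194.1], np.int32(172), [282, 186, 19, 19])]
dark scene [([269.6, 198.6], np.int32(79), [261, 193, 18, 11]), ([216.3, 202.3], np.int32(28), [215, 199, 4, 9]), ([235.1, 203.7], np.int32(82), [226, 198, 19, 11]), ([280.7, 213.4], np.int32(97), [272, 200, 15, 25]), ([256.2, 212.0], np.int32(89), [247, 205, 19, 13])]
term top [([126.3, 166.7], np.int32(1157), [84, 160, 98, 20]), ([172.5, 167.2], np.int32(13), [171, 166, 4, 4]), ([145.5, 169.5], np.int32(14), [144, 168, 4, 4]), ([118.7, 171.6], np.int32(14), [117, 170, 5, 4]), ([91.7, 173.9], np.int32(12), [90, 172, 4, 4])]
term scene [([308.7, 126.7], np.int32(723), [290, 112, 35, 38]), ([312.1, 123.9], np.int32(8), [311, 123, 3, 3]), ([306.6, 132.9]
[... 723 characters left out ...]
55, -0.1509,  0.0922]), np.float64(0.0014)), (array([ 0.5943, -0.0822,  0.093 ]), np.float64(0.0011))]
brush end (array([ 0.4638, -0.3537,  0.1996]), np.float64(0.0031))
terms [(array([0.5886, 0.1683, 0.1435]), np.float64(0.0001)), (array([0.5827, 0.2377, 0.1454]), np.float64(0.0009)), (array([0.576 , 0.3069, 0.1453]), np.float64(0.0003)), (array([0.5712, 0.3708, 0.1478]), np.float64(0.0015))]
pot foot [ 0.4636993  -0.35488065  0.01      ] [ 0.47061388 -0.35972419  0.02      ]
rings z.094 [array([ 0.5249, -0.0746,  0.094 ]), array([ 0.516 , -0.1431,  0.094 ]), array([ 0.5848, -0.1511,  0.094 ]), array([ 0.5937, -0.0824,  0.094 ])]
knob (array([ 0.4393, -0.1201,  0.0955]), np.float64(0.0031))
```

All located: orange well (0.5255,-0.0743), dock yaw about -0.12, rack yaw about +0.085, and the brush nearly upright with its end at (0.464,-0.354,0.20). First I'll move over to the brush.

```bash
python3 -m crank '[[[0.31,-0.28,0.12,0,0,0,0.7],[0.31,-0.28,0.12,0,0,0,0.7],[0.31,-0.28,0.12,0,0,0,0.7],[0.31,-0.28,0.12,0,0,0,0.7],[0.31,-0.28,0.12,0,0,0,0.7],[0.31,-0.28,0.12,0,0,0,0.7],[0.31,-0.28,0.12,0,0,0,0.7],[0.31,-0.28,0.12,0,0,0,0.7]]]'
python3 -m crank '[[[0,-0.42,0,0,0,0,0.7],[0,-0.42,0,0,0,0,0.7],[0,-0.42,0,0,0,0,0.7],[0,-0.42,0,0,0,0,0.7],[0,-0.42,0,0,0,0,0.7],[0,-0.42,0,0,0,0,0.7],[0,-0.42,0,0,0,0,0.7],[0,-0.42,0,0,0,0,0.7],[0,0,0,0,0,0,0.5],[0,0,0,0,0,0,0.5]]]'
python3 - <<'E'
from h import *
s=read_camera("scene");t=read_camera("top")
cv2.imwrite("pics/s2.png",s);cv2.imwrite("pics/t2.png",t)
a=cv2.resize(s[220:300,140:220],None,fx=5,fy=5,interpolation=cv2.INTER_CUBIC);b=cv2.resize(t[180:245,340:405],(400,400),interpolation=cv2.INTER_CUBIC)
a=cv2.resize(s[200:290,145:210],(400,554),interpolation=cv2.INTER_CUBIC);b=cv2.copyMakeBorder(b,0,154,0,0,cv2.BORDER_CONSTANT)
cv2.imwrite("pics/c2.png",np.hstack([a,b]))
E
```

```text
time_s: 1.1
tcp_pos: [0.5624, 0.2965, 0.3637]
eef_rot: [0.216, 0.976, -0.0, -0.0]
ft_force: [0.2, 1.3, -0.7]
gripper_width: 0.06
finger_force: 0.0
time_s: 2.35
tcp_pos: [0.5613, -0.1052, 0.3633]
eef_rot: [0.216, 0.976, 0.0, -0.0]
ft_force: [0.6, 0.5, 0.2]
gripper_width: 0.0427
finger_force: 0.0
```

View pics/c2.png

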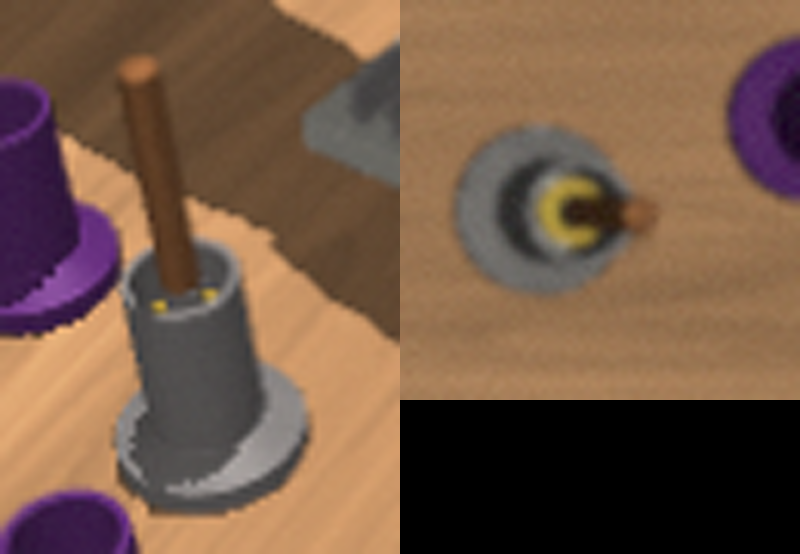

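The brush stands in the pot. The handle's end is at scene px (167.8,211) and top px (379,214.9), its lower end at scene (174.6,246.3) and top (368.4,214.4). The pot's foot is centred at top (362.9,214.1).

Run:
```python
from h import *
a,e=tri((167.75,211.05),(379,214.9));b,f=tri((174.6,246.3),(368.4,214.4))
print(a.round(4),e,b.round(4),f); print("pot",onz("top",(362.9,214.1),.012))
d=(a-b)/np.linalg.norm(a-b);print("axis",d.round(3))
p=a+d*(.163-a[2])/d[2];print("at .163",p)
print(((p-status.get_obs()["tcp_pos"])/.12).round(3))
```

```text
[ 0.4636 -0.3531  0.1999] 0.003206410391198181 [ 0.4629 -0.3524  0.09  ] 0.00149523468157827
pot [ 0.46227681 -0.35471904  0.012     ]
axis [ 0.006 -0.006  1.   ]
at .163 [ 0.46335785 -0.35289195  0.163     ]
[-0.817 -2.07  -1.671]
```

```bash
python3 -m crank '[[[-0.163,-0.414,0,0,0,0,0.5],[-0.163,-0.414,0,0,0,0,0.5],[-0.163,-0.414,0,0,0,0,0.5],[-0.163,-0.414,0,0,0,0,0.5],[-0.163,-0.414,0,0,0,0,0.5],[0,0,-0.28,0,0,0,0.5],[0,0,-0.28,0,0,0,0.5],[0,0,-0.28,0,0,0,0.5],[0,0,-0.28,0,0,0,0.5],[0,0,-0.28,0,0,0,0.5],[0,0,-0.28,0,0,0,0.5],[0,0,0,0,0,0,0.5]]]'
python3 -m crank '[[[0,0,0,0,0,0,0],[0,0,0,0,0,0,0],[0,0,0,0,0,0,0],[0,0,0,0,0,0,0],[0,0,0,0,0,0,0],[0,0,0,0,0,0,0]]]'
```

```text
time_s: 3.95
tcp_pos: [0.4636, -0.3523, 0.1602]
eef_rot: [0.215, 0.977, 0.001, -0.002]
ft_force: [0.1, -0.2, 1.1]
gripper_width: 0.0428
finger_force: 0.0
time_s: 4.7
tcp_pos: [0.4642, -0.3539, 0.1636]
eef_rot: [0.216, 0.976, -0.0, 0.001]
ft_force: [0.9, 2.5, 7.6]
gripper_width: 0.0145
finger_force: 58.4
```

```bash
python3 -m crank '[[[0,0,0.15,0,0,0,0],[0,0,0.25,0,0,0,0],[0,0,0.25,0,0,0,0],[0,0,0.25,0,0,0,0],[0,0,0.25,0,0,0,0],[0.085,0.39,0,0,0,0,0],[0.085,0.39,0,0,0,0,0],[0.085,0.39,0,0,0,0,0],[0.085,0.39,0,0,0,0,0],[0.085,0.39,0,0,0,0,0],[0.085,0.38,0,0,0,0,0],[0,0,0,0,0,0,0]]]'
python3 -m crank '[[[0,0,0,0,0,0,0],[0,0,0,0,0,0,0],[0,0,0,0,0,0,0]]]'
python3 - <<'E'
from h import *
o=status.get_obs();print(o["tcp_pos"])
s=read_camera("scene");t=read_camera("top")
P=o["tcp_pos"]-[0,0,.1];u=proj("scene",P)[0];v=proj("top",P)[0];print(u,v)
def c(im,p):
    x,y=int(p[0])-32,int(p[1])-40; print(x,y); return cv2.resize(im[y:y+80,x:x+65],(390,480),interpolation=cv2.INTER_CUBIC)
cv2.imwrite("pics/c3.png",np.hstack([c(s,u),c(t,v)]))
E
```

```text
time_s: 6.2
tcp_pos: [0.525, -0.0717, 0.3007]
eef_rot: [0.214, 0.977, 0.0, 0.001]
ft_force: [-0.7, 0.4, -1.2]
gripper_width: 0.015
finger_force: 58.7
time_s: 6.58
tcp_pos: [0.5247, -0.0751, 0.3]
eef_rot: [0.217, 0.976, 0.0, 0.0]
ft_force: [0.2, 0.9, -1.0]
gripper_width: 0.0147
finger_force: 58.7
[ 0.52469096 -0.07506906  0.29997505]
[247.28309061 158.98172664] [266.35928054 190.04770235]
215 118
234 150
```

View pics/c3.png

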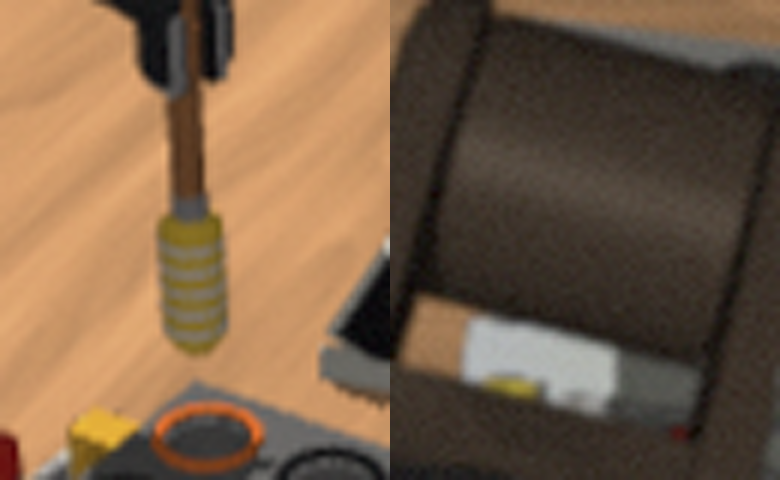

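The brush hangs over the orange ring. Its tip is at scene px (247.5,176.3) and the head is centred near (247.2,164.7). The top view is blocked by the arm.

Run:
```python
from h import *
p=status.get_obs()["tcp_pos"]
for dz in(.02,.08,.12,.151): print(dz,proj("scene",p-[0,0,dz])[0].round(1))
w=np.array([.5255,-.0743,.094]);print("ring",proj("scene",w)[0], "meas 249.3 190.6")
```

```text
0.02 [246.1 132.4]
0.08 [247.  152.5]
0.12 [247.6 165.2]
0.151 [248.1 174.7]
ring [249.1919249 190.7853521] meas 249.3 190.6
```

```bash
python3 -m crank '[[[0.006,0.006,-0.1,0,0,0,0],[0,0,-0.2,0,0,0,0],[0,0,-0.2,0,0,0,0],[0,0,-0.2,0,0,0,0],[0,0,-0.2,0,0,0,0],[0,0,0,0,0,0,0],[0,0,0,0,0,0,0]]]'
python3 -m crank '[[[0,0,-0.1,0,0,0,0],[0,0,-0.08,0,0,0,0],[0,0,0,0,0,0,0],[0,0,0,0,0,0,0]]]'
```

```text
time_s: 7.55
tcp_pos: [0.5258, -0.0736, 0.1924]
eef_rot: [0.216, 0.976, 0.0, 0.0]
ft_force: [-0.6, 1.0, -0.5]
gripper_width: 0.0141
finger_force: 58.7
time_s: 8.05
tcp_pos: [0.5256, -0.0735, 0.1704]
eef_rot: [0.216, 0.976, 0.0, -0.0]
ft_force: [0.3, -0.4, -0.8]
gripper_width: 0.0144
finger_force: 58.7
```

```bash
python3 -m crank '[[[0,0,-0.04,0,0,0,0],[0,0,0,0,0,0,0],[0,0,0,0,0,0,0]]]' | grep -E "tcp|force"
python3 -m crank '[[[0,0,-0.02,0,0,0,0],[0,0,0,0,0,0,0],[0,0,0,0,0,0,0]]]'| grep -E "tcp|force"
python3 -m crank '[[[0,0,-0.02,0,0,0,0],[0,0,0,0,0,0,0],[0,0,0,0,0,0,0]]]'| grep -E "tcp|force"
```

```text
tcp_pos: [0.5256, -0.0735, 0.1656]
ft_force: [-0.2, 0.1, -0.6]
finger_force: 58.7
tcp_pos: [0.5258, -0.0735, 0.1636]
ft_force: [-0.3, 0.4, 5.7]
finger_force: 59.6
tcp_pos: [0.5269, -0.0738, 0.1634]
ft_force: [-3.3, 0.6, 28.0]
finger_force: 62.2
```

```bash
python3 -m crank '[[[0,0,0.19,0,0,0,0],[0,0,0.2,0,0,0,0],[0,0,0.2,0,0,0,0],[0,0,0.2,0,0,0,0],[0,0,0,0,0,0,0],[0,0,0,0,0,0,0]]]'| grep -E "tcp|force"
python3 -m crank '[[[0,0,-0.2,0,0,0,0],[0,0,-0.2,0,0,0,0],[0,0,-0.2,0,0,0,0],[0,0,-0.15,0,0,0,0],[0,0,-0.03,0,0,0,0],[0,0,0,0,0,0,0],[0,0,0,0,0,0,0]]]'| grep -E "tcp|force"
python3 -m crank '[[[0,0,0.18,0,0,0,0],[0,0,0.2,0,0,0,0],[0,0,0.2,0,0,0,0],[0,0,0.2,0,0,0,0],[0,0,0,0,0,0,0],[0,0,0,0,0,0,0]]]'| grep -E "tcp|force"
python3 -m crank '[[[0,0,-0.2,0,0,0,0],[0,0,-0.2,0,0,0,0],[0,0,-0.2,0,0,0,0],[0,0,-0.15,0,0,0,0],[0,0,-0.03,0,0,0,0],[0,0,0,0,0,0,0],[0,0,0,0,0,0,0]]]'| grep -E "tcp|force"
```

```text
tcp_pos: [0.5252, -0.0734, 0.2546]
ft_force: [-0.3, 0.2, -0.2]
finger_force: 59.0
tcp_pos: [0.5259, -0.0737, 0.1622]
ft_force: [-1.4, -1.2, 13.3]
finger_force: 60.5
tcp_pos: [0.5251, -0.0734, 0.2541]
ft_force: [0.4, -0.2, -1.2]
finger_force: 58.9
tcp_pos: [0.5252, -0.0735, 0.1611]
ft_force: [-0.8, -1.1, 4.0]
finger_force: 59.6
```

```bash
python3 -m crank '[[[0,0,-0.015,0,0,0,0],[0,0,0,0,0,0,0],[0,0,0,0,0,0,0]]]'| grep -E "tcp|force"
python3 -m crank '[[[0,0,0.2,0,0,0,0],[0,0,0.2,0,0,0,0],[0,0,0.2,0,0,0,0],[0,0,0.2,0,0,0,0],[0,0,0,0,0,0,0]]]'| grep -E "tcp|force"
python3 -m crank '[[[0,0,0.2,0,0,0,0],[0,0,0.2,0,0,0,0],[-0.01,-0.35,0,0,0,0,0],[-0.01,-0.35,0,0,0,0,0],[0,0,0,0,0,0,0],[0,0,0,0,0,0,0]]]'| grep -E "tcp|force"
python3 - <<'E'
from h import *
o=status.get_obs();print(o["tcp_pos"])
s=read_camera("scene");t=read_camera("top")
cv2.imwrite("pics/s4.png",s);cv2.imwrite("pics/t4.png",t)
hs=cv2.cvtColor(t,cv2.COLOR_BGR2HSV)
cv2.imwrite("pics/c4.png",np.hstack([cv2.resize(s[130:290,140:300],(400,400)),cv2.resize(t[160:260,320:420],(400,400),interpolation=cv2.INTER_CUBIC)]))
E
```

```text
tcp_pos: [0.5259, -0.0737, 0.1609]
ft_force: [-3.1, -0.5, 21.8]
finger_force: 61.5
tcp_pos: [0.5257, -0.0735, 0.2563]
ft_force: [-0.2, -0.3, -0.8]
finger_force: 59.0
tcp_pos: [0.5228, -0.1572, 0.3027]
ft_force: [-0.1, -0.3, -0.6]
finger_force: 59.1
[ 0.52282653 -0.15717742  0.30268136]
```

View pics/c4.png

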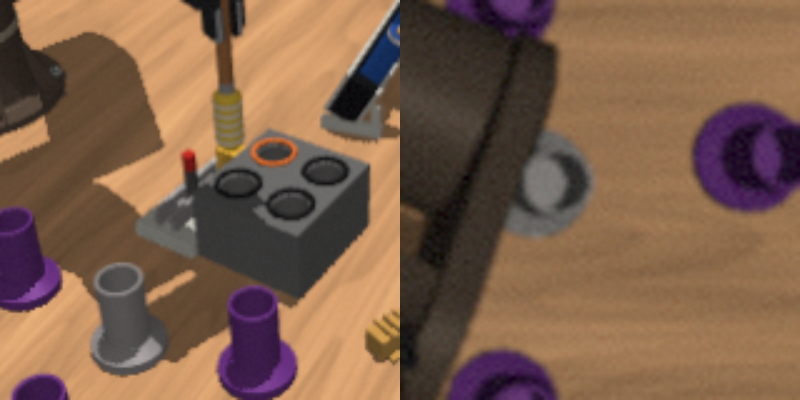

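The third stroke is done. The picture shows the pot has been knocked: its foot is now near top px (354,205) and its rim near scene (187.6,241.6). I'll move aside to get a clear view.

```bash
python3 -m crank '[[[0,0.45,0,0,0,0,0],[0,0.45,0,0,0,0,0],[0,0.45,0,0,0,0,0],[0,0,0,0,0,0,0]]]'| grep -E "tcp|force"
python3 - <<'E'
from h import *
s=read_camera("scene");t=read_camera("top")
cv2.imwrite("pics/c5.png",np.hstack([cv2.resize(s[225:290,155:220],(400,400),interpolation=cv2.INTER_CUBIC),cv2.resize(t[170:235,320:385],(400,400),interpolation=cv2.INTER_CUBIC)]))
hs=cv2.cvtColor(t,cv2.COLOR_BGR2HSV)[170:235,325:385]
m=cv2.inRange(hs,(0,0,0),(180,70,255))
m=cv2.morphologyEx(m,cv2.MORPH_OPEN,np.ones((3,3)))
c=max(cv2.findContours(m,cv2.RETR_EXTERNAL,cv2.CHAIN_APPROX_NONE)[0],key=cv2.contourArea)
print(cv2.minEnclosingCircle(c),cv2.boundingRect(c))
E
```

```text
tcp_pos: [0.5226, 0.0083, 0.3041]
ft_force: [-0.6, -0.3, -1.2]
finger_force: 59.1
((28.851852416992188, 35.0), 14.183544158935547) (15, 22, 29, 27)
```

View pics/c5.png

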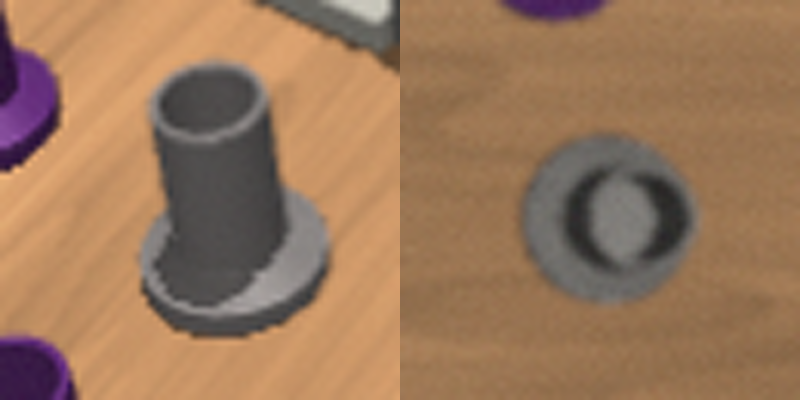

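The scene view puts the pot's rim centre at px (189.1,241.6). The top view puts the rim at about (356.9,205.1) and the foot at (353.6,205.3).

Run:
```python
from h import *
r,e=tri((189.1,241.6),(356.9,205.1));print("rim",r.round(4),e, onz("scene",(189.1,241.6),.095).round(4),onz("top",(356.9,205.1),.095).round(4))
print("foot",onz("top",(353.6,205.3),.015).round(4))
print(((r-status.get_obs()["tcp_pos"])/.12).round(3))
```

```text
rim [ 0.487  -0.3225  0.0898] 0.0015343785716742915 [ 0.4901 -0.3273  0.095 ] [ 0.4876 -0.321   0.095 ]
foot [ 0.4877 -0.3277  0.015 ]
[-0.3   -2.733 -1.785]
```

```bash
python3 -m crank '[[[-0.041,-0.393,0,0,0,0,0],[-0.041,-0.393,0,0,0,0,0],[-0.041,-0.393,0,0,0,0,0],[-0.041,-0.393,0,0,0,0,0],[-0.041,-0.393,0,0,0,0,0],[-0.041,-0.393,0,0,0,0,0],[-0.041,-0.393,0,0,0,0,0],[0,0,0,0,0,0,0],[0,0,0,0,0,0,0],[0,0,0,0,0,0,0]]]'| grep -E "tcp|force"
python3 - <<'E'
from h import *
s=read_camera("scene")
cv2.imwrite("pics/c6.png",cv2.resize(s[190:290,140:240],(600,600),interpolation=cv2.INTER_CUBIC))
E
```

```text
tcp_pos: [0.4887, -0.325, 0.3042]
ft_force: [-1.1, 1.2, -0.1]
finger_force: 59.1
```

View pics/c6.png

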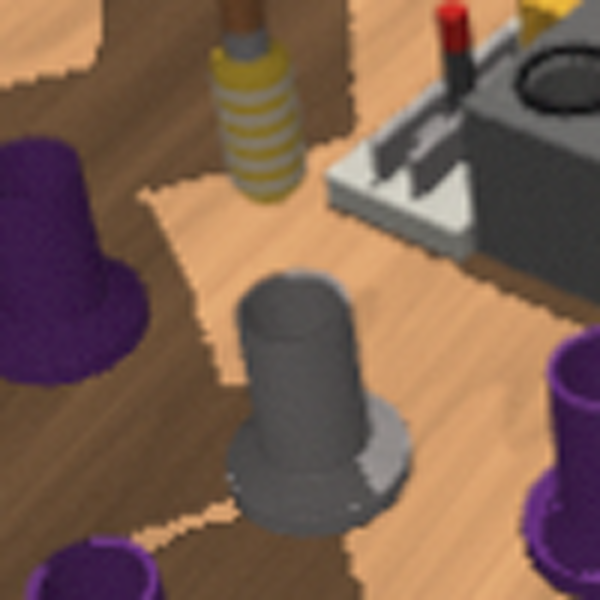

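The brush head at (258,130) lines up with the pot rim at (295,312), so I'll lower it.

```bash
python3 -m crank '[[[0,0,-0.2,0,0,0,0],[0,0,-0.2,0,0,0,0],[0,0,-0.2,0,0,0,0],[0,0,-0.1,0,0,0,0],[0,0,0,0,0,0,0],[0,0,0,0,0,0,0]]]'| grep -E "tcp|force"
python3 -m crank '[[[0,0,-0.15,0,0,0,0],[0,0,-0.15,0,0,0,0],[0,0,-0.1,0,0,0,0],[0,0,0,0,0,0,0],[0,0,0,0,0,0,0]]]'| grep -E "tcp|force"
```

```text
tcp_pos: [0.489, -0.3256, 0.221]
ft_force: [0.3, 0.2, -0.6]
finger_force: 59.1
tcp_pos: [0.489, -0.3258, 0.1728]
ft_force: [-0.3, 0.0, -0.3]
finger_force: 59.1
```

```bash
python3 -m crank '[[[0,0,-0.07,0,0,0,0],[0,0,-0.02,0,0,0,0],[0,0,0,0,0,0,0],[0,0,0,0,0,0,0]]]'| grep -E "tcp|force"
python3 -m crank '[[[0,0,0,0,0,0,0.15],[0,0,0,0,0,0,0.3],[0,0,0,0,0,0,0.5],[0,0,0,0,0,0,0.5],[0,0,0.1,0,0,0,0.5],[0,0,0.3,0,0,0,0.5],[0,0,0.4,0,0,0,0.5],[0,0,0.4,0,0,0,0.5],[0,0,0.4,0,0,0,0.5]]]'| grep -E "tcp|force"
```

```text
tcp_pos: [0.4887, -0.3256, 0.1613]
ft_force: [-0.4, -0.2, -0.6]
finger_force: 59.6
tcp_pos: [0.4884, -0.3254, 0.356]
ft_force: [0.9, -0.4, -0.1]
finger_force: 0.0
```

The brush is back in its pot. Next I'll work out the cell grasps.

```bash
cat >> h.py <<'E'
from scipy.spatial.transform import Rotation as Ro
W={0:(.5255,-.0743),1:(.5165,-.143),2:(.585,-.151),3:(.594,-.0823)}
S=[(300.7,142.3),(306.6,132.9),(312.1,123.9),(316.7,116)];T=[(172.5,167.2),(145.5,169.5),(118.7,171.6),(91.7,173.9)]
P=np.array([tri(a,b)[0] for a,b in zip(S,T)])
k=np.polyfit([0,1,2,3],P,1);yaw=np.arctan2(-k[0,0],k[0,1])
ax=np.array([np.sin(.5)*np.cos(yaw),np.sin(.5)*np.sin(yaw),np.cos(.5)])
ry=np.array([-np.sin(yaw),np.cos(yaw),0])
Rup=Ro.from_matrix(np.c_[np.cross(ry,[0,0,-1]),ry,[0,0,-1]])
Rtl=Ro.from_matrix(np.c_[np.cross(ry,-ax),ry,-ax])
def units(target,R):
    o=status.get_obs();c=Ro.from_quat(o["eef_rot"])
    return ((np.array(target)-o["tcp_pos"])/.12).round(3),((R*c.inv()).as_rotvec()/np.radians(6)).round(3)
def cell(i,s): return P[i]-ax*(.14-s)
E
python3 - <<'E'
from h import *
print(P.round(4),k.round(4),yaw,ax)
print("to pre0 upright",units(cell(0,.2),Rup)); print("tilted",units(cell(0,.2),Rtl)[1]); print(cell(0,.2),cell(0,.112))
E
```

```text
[[0.5873 0.1699 0.1438]
 [0.5813 0.2402 0.1432]
 [0.5758 0.3093 0.1446]
 [0.5693 0.3788 0.1441]] [[-6.000e-03  6.960e-02  2.000e-04]
 [ 5.874e-01  1.702e-01  1.436e-01]] 0.08542121576480904 [0.47767747 0.04090333 0.87758256]
to pre0 upright (array([ 1.063,  4.148, -1.329]), array([3.000e-03, 9.000e-03, 4.977e+00]))
tilted [0.844 4.763 4.871]
[0.61595551 0.1723415  0.19645097] [0.5739199  0.16874201 0.1192237 ]
```

```bash
python3 -m crank '[[[0.118,0.461,0,0,0,0.995,0.65],[0.118,0.461,0,0,0,0.995,0.65],[0.118,0.461,0,0,0,0.995,0.65],[0.118,0.461,0,0,0,0.995,0.65],[0.118,0.461,0,0,0,0.995,0.65],[0.118,0.461,0,-0.081,0.951,0,0.65],[0.118,0.461,0,-0.081,0.951,0,0.65],[0.118,0.461,0,-0.081,0.951,0,0.65],[0.118,0.461,0,-0.081,0.951,0,0.65],[0,0,-0.2,-0.081,0.951,0,0.65],[0,0,0,0,0,0,0.65],[0,0,0,0,0,0,0.65]]]'
python3 -c "
from h import *
print(units(cell(0,.2),Rtl),units(cell(0,.112),Rtl))"
```

```text
time_s: 20.68
tcp_pos: [0.6162, 0.1718, 0.3307]
eef_rot: [-0.041, 0.968, -0.01, -0.245]
ft_force: [-0.7, -0.3, -0.6]
gripper_width: 0.0556
finger_force: 0.0
(array([-0.002,  0.005, -1.119]), array([-0.005,  0.033,  0.009])) (array([-0.352, -0.025, -1.763]), array([-0.005,  0.033,  0.009]))
```

```bash
python3 -m crank '[[[0,0,-0.28,0,0,0,0.65],[0,0,-0.28,0,0,0,0.65],[0,0,-0.28,0,0,0,0.65],[0,0,-0.28,0,0,0,0.65],[-0.07,-0.006,-0.129,0,0,0,0.65],[-0.07,-0.006,-0.129,0,0,0,0.65],[-0.07,-0.006,-0.129,0,0,0,0.65],[-0.07,-0.006,-0.129,0,0,0,0.65],[-0.07,-0.006,-0.129,0,0,0,0.65],[0,0,0,0,0,0,0.65],[0,0,0,0,0,0,0.65]]]'
python3 -c "
from h import *
print(units(cell(0,.112),Rtl))"
```

```text
time_s: 22.05
tcp_pos: [0.575, 0.1684, 0.1193]
eef_rot: [-0.041, 0.968, -0.01, -0.245]
ft_force: [-0.3, -0.3, 0.9]
gripper_width: 0.0556
finger_force: 0.0
(array([-0.009,  0.003, -0.   ]), array([-0.007,  0.033,  0.008]))
```

Now I'll close on the cell and pull it out along its axis by 0.1 m.

```bash
python3 -m crank '[[[0,0,0,0,0,0,0],[0,0,0,0,0,0,0],[0,0,0,0,0,0,0],[0,0,0,0,0,0,0],[0,0,0,0,0,0,0],[0,0,0,0,0,0,0]]]'
python3 -m crank '[[[0.08,0.007,0.147,0,0,0,0],[0.08,0.007,0.147,0,0,0,0],[0.08,0.007,0.147,0,0,0,0],[0.08,0.007,0.147,0,0,0,0],[0.08,0.007,0.147,0,0,0,0],[0,0,0.3,0,0,0,0],[0,0,0.3,0,0,0,0],[0,0,0,0,0,0,0]]]'
```

```text
time_s: 22.8
tcp_pos: [0.5748, 0.1693, 0.1186]
eef_rot: [-0.041, 0.968, -0.01, -0.246]
ft_force: [2.2, 3.2, 5.0]
gripper_width: 0.0319
finger_force: 58.7
time_s: 23.8
tcp_pos: [0.6228, 0.1729, 0.28]
eef_rot: [-0.041, 0.969, -0.01, -0.245]
ft_force: [0.5, -0.1, -3.4]
gripper_width: 0.0315
finger_force: 59.7
```

```bash
python3 -m crank '[[[-0.045,-0.386,0,0,0,0,0],[-0.045,-0.386,0,0.081,-0.951,0,0],[-0.045,-0.386,0,0.081,-0.951,0,0],[-0.045,-0.386,0,0.081,-0.951,0,0],[-0.045,-0.386,0,0.081,-0.951,0,0],[-0.045,-0.386,0,0.081,-0.951,0,0],[-0.045,-0.386,0,0,0,0,0],[0,0,0,0,0,0,0],[0,0,0,0,0,0,0],[0,0,0,0,0,0,0]]]'
python3 - <<'E'
from h import *
print(units([*W[2],.122],Rup))
s=read_camera("scene")
p=status.get_obs()["tcp_pos"]
for z in (.08,.112): print(proj("scene",p-[0,0,z]))
print(proj("scene",[*W[2],.094]))
cv2.imwrite("pics/c7.png",cv2.resize(s[110:240,200:330],(600,600),interpolation=cv2.INTER_CUBIC))
E
```

```text
time_s: 25.05
tcp_pos: [0.5844, -0.1503, 0.2771]
eef_rot: [-0.043, 0.999, 0.0, -0.0]
ft_force: [0.4, 0.4, -4.3]
gripper_width: 0.0322
finger_force: 59.8
(array([ 0.005, -0.006, -1.292]), array([-0.006, -0.009, -0.01 ]))
[[254.61106881 178.7375638 ]]
[[254.99605059 189.11911382]]
[[255.87251436 211.14083546]]
```

View pics/c7.png

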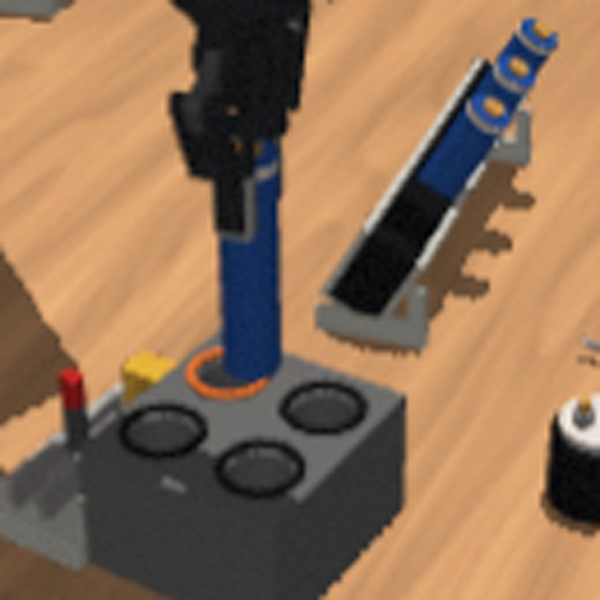

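The cell hangs upright above well 2. Its foot is at scene px (254.6,190), as predicted. Now I'll lower it.

```bash
python3 -m crank '[[[0.005,-0.005,-0.2,0,0,0,0],[0,0,-0.2,0,0,0,0],[0,0,-0.1,0,0,0,0],[0,0,-0.1,0,0,0,0],[0,0,-0.1,0,0,0,0],[0,0,-0.05,0,0,0,0],[0,0,0,0,0,0,0],[0,0,0,0,0,0,0]]]'
python3 -m crank '[[[0,0,-0.1,0,0,0,0],[0,0,-0.1,0,0,0,0],[0,0,-0.1,0,0,0,0],[0,0,-0.1,0,0,0,0],[0,0,-0.08,0,0,0,0],[0,0,0,0,0,0,0],[0,0,0,0,0,0,0]]]'
```

```text
time_s: 26.1
tcp_pos: [0.5851, -0.1521, 0.1882]
eef_rot: [-0.043, 0.999, -0.0, 0.0]
ft_force: [0.3, -1.1, -2.6]
gripper_width: 0.0316
finger_force: 59.9
time_s: 26.98
tcp_pos: [0.5851, -0.152, 0.1304]
eef_rot: [-0.043, 0.999, -0.0, 0.0]
ft_force: [0.7, 0.1, -3.1]
gripper_width: 0.0318
finger_force: 59.9
```

```bash
python3 -m crank '[[[0,0,-0.05,0,0,0,0],[0,0,0,0,0,0,0],[0,0,0,0,0,0,0]]]'| grep -E "tcp|force"
python3 -m crank '[[[0,0,-0.02,0,0,0,0],[0,0,0,0,0,0,0],[0,0,0,0,0,0,0]]]'| grep -E "tcp|force"
```

```text
tcp_pos: [0.5849, -0.1519, 0.1241]
ft_force: [-0.3, 0.7, -3.2]
finger_force: 59.9
tcp_pos: [0.5854, -0.152, 0.1228]
ft_force: [-0.2, 1.6, 6.2]
finger_force: 61.4
```

Floor reached at TCP z 0.1228. I'll release and go for cell 1.

```bash
python3 -m crank '[[[0,0,0,0,0,0,0.45],[0,0,0,0,0,0,0.65],[0,0,0,0,0,0,0.65],[0,0,0.2,0,0,0,0.65],[0,0,0.4,0,0,0,0.65],[0,0,0.45,0,0,0,0.65],[0,0,0.45,0,0,0,0.65],[0,0,0,0,0,0,0.65]]]'
python3 -m crank '[[[0.026,0.411,0,0,0,0,0.65],[0.026,0.411,0,0,0,0,0.65],[0.026,0.411,0,0,0,0,0.65],[0.026,0.411,0,-0.081,0.956,0,0.65],[0.026,0.411,0,-0.081,0.956,0,0.65],[0.026,0.411,0,-0.081,0.956,0,0.65],[0.026,0.411,0,-0.081,0.956,0,0.65],[0.026,0.411,0,-0.081,0.956,0,0.65],[0,0,-0.2,0,0,0,0.65],[0,0,-0.2,0,0,0,0.65],[0,0,0,0,0,0,0.65],[0,0,0,0,0,0,0.65]]]'
python3 -c "
from h import *
print(units(cell(1,.2),Rtl),units(cell(1,.112),Rtl))"
```

```text
time_s: 28.72
tcp_pos: [0.5859, -0.1523, 0.3059]
eef_rot: [-0.043, 0.999, -0.001, 0.003]
ft_force: [-0.3, -1.0, -0.4]
gripper_width: 0.0554
finger_force: 0.0
time_s: 30.22
tcp_pos: [0.6101, 0.2425, 0.2541]
eef_rot: [-0.041, 0.968, -0.01, -0.248]
ft_force: [0.6, -0.0, 0.7]
gripper_width: 0.0555
finger_force: 0.0
(array([-0.001,  0.002, -0.486]), array([-0.003, -0.021,  0.006])) (array([-0.351, -0.028, -1.129]), array([-0.003, -0.021,  0.006]))
```

```bash
python3 -m crank '[[[0,0,-0.24,0,0,0,0.65],[0,0,-0.245,0,0,0,0.65],[-0.07,-0.006,-0.129,0,0,0,0.65],[-0.07,-0.006,-0.129,0,0,0,0.65],[-0.07,-0.006,-0.129,0,0,0,0.65],[-0.07,-0.006,-0.129,0,0,0,0.65],[-0.07,-0.006,-0.129,0,0,0,0.65],[0,0,0,0,0,0,0.65],[0,0,0,0,0,0,0.65]]]'
python3 -m crank '[[[0,0,0,0,0,0,0],[0,0,0,0,0,0,0],[0,0,0,0,0,0,0],[0,0,0,0,0,0,0],[0,0,0,0,0,0,0],[0,0,0,0,0,0,0]]]'
python3 -m crank '[[[0.08,0.007,0.147,0,0,0,0],[0.08,0.007,0.147,0,0,0,0],[0.08,0.007,0.147,0,0,0,0],[0.08,0.007,0.147,0,0,0,0],[0.08,0.007,0.147,0,0,0,0],[0,0,0.3,0,0,0,0],[0,0,0.3,0,0,0,0],[0,0,0,0,0,0,0]]]'
python3 -c "
from h import *
print(units([*W[3],.28],Rup))"
```

```text
time_s: 31.35
tcp_pos: [0.5687, 0.2391, 0.1193]
eef_rot: [-0.041, 0.968, -0.01, -0.247]
ft_force: [1.1, 1.0, 0.8]
gripper_width: 0.0552
finger_force: 0.0
time_s: 32.1
tcp_pos: [0.5685, 0.2395, 0.119]
eef_rot: [-0.041, 0.968, -0.01, -0.247]
ft_force: [2.2, 2.9, 6.5]
gripper_width: 0.0318
finger_force: 59.0
time_s: 33.1
tcp_pos: [0.6164, 0.2432, 0.2806]
eef_rot: [-0.041, 0.968, -0.01, -0.246]
ft_force: [0.3, 0.2, -2.7]
gripper_width: 0.0319
finger_force: 59.6
(array([-0.187, -2.713, -0.005]), array([ 3.970e-01, -4.737e+00,  1.000e-03]))
```

```bash
python3 -m crank '[[[-0.027,-0.388,0,0,0,0,0],[-0.027,-0.388,0,0.08,-0.948,0,0],[-0.027,-0.388,0,0.08,-0.948,0,0],[-0.027,-0.388,0,0.08,-0.948,0,0],[-0.027,-0.388,0,0.08,-0.948,0,0],[-0.027,-0.388,0,0.08,-0.948,0,0],[-0.027,-0.388,0,0,0,0,0],[0,0,0,0,0,0,0],[0,0,0,0,0,0,0],[0,0,0,0,0,0,0]]]'
python3 - <<'E'
from h import *
print(units([*W[3],.122],Rup))
s=read_camera("scene")
p=status.get_obs()["tcp_pos"]; print(proj("scene",p-[0,0,.112]))
cv2.imwrite("pics/c8.png",cv2.resize(s[110:240,200:330],(600,600),interpolation=cv2.INTER_CUBIC))
E
```

```text
time_s: 34.35
tcp_pos: [0.5932, -0.0817, 0.2777]
eef_rot: [-0.043, 0.999, 0.0, -0.003]
ft_force: [0.2, 0.3, -2.4]
gripper_width: 0.0316
finger_force: 59.7
(array([ 0.007, -0.005, -1.297]), array([ 0.001, -0.05 , -0.01 ]))
[[269.31301477 176.34772039]]
```

View pics/c8.png

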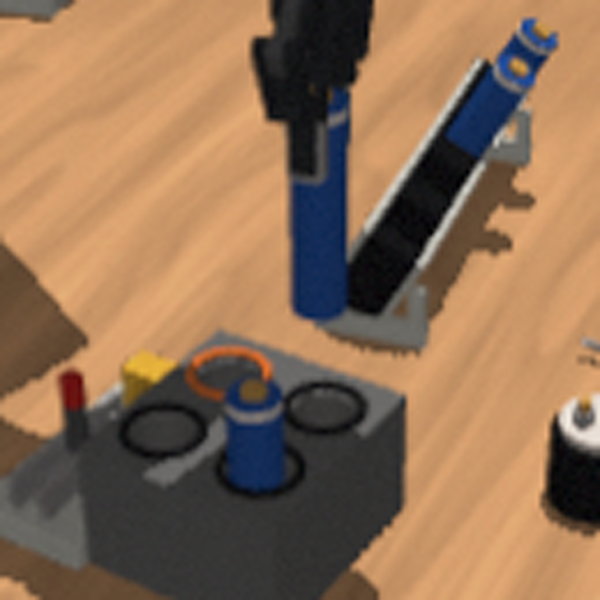

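The first cell stands in well 2 at (255,430). The second hangs upright over well 3, with its foot at (320,308), so I'll lower it.

```bash
python3 -m crank '[[[0.007,-0.003,-0.2,0,-0.04,0,0],[0,0,-0.2,0,0,0,0],[0,0,-0.1,0,0,0,0],[0,0,-0.1,0,0,0,0],[0,0,-0.1,0,0,0,0],[0,0,-0.05,0,0,0,0],[0,0,0,0,0,0,0],[0,0,0,0,0,0,0]]]'
python3 -m crank '[[[0,0,-0.1,0,0,0,0],[0,0,-0.1,0,0,0,0],[0,0,-0.1,0,0,0,0],[0,0,-0.1,0,0,0,0],[0,0,-0.1,0,0,0,0],[0,0,0,0,0,0,0],[0,0,0,0,0,0,0]]]'
python3 -m crank '[[[0,0,-0.03,0,0,0,0],[0,0,0,0,0,0,0],[0,0,0,0,0,0,0]]]'| grep -E "tcp|force"
python3 -m crank '[[[0,0,-0.02,0,0,0,0],[0,0,0,0,0,0,0],[0,0,0,0,0,0,0]]]'| grep -E "tcp|force"
```

```text
time_s: 35.4
tcp_pos: [0.5943, -0.0832, 0.1887]
eef_rot: [-0.043, 0.999, -0.0, 0.0]
ft_force: [-0.6, 0.2, -2.1]
gripper_width: 0.0322
finger_force: 59.7
time_s: 36.28
tcp_pos: [0.5937, -0.0827, 0.1279]
eef_rot: [-0.043, 0.999, 0.0, -0.001]
ft_force: [1.0, 5.2, -5.2]
gripper_width: 0.032
finger_force: 60.0
tcp_pos: [0.5941, -0.0827, 0.125]
ft_force: [0.8, 5.6, -2.9]
finger_force: 60.5
tcp_pos: [0.5941, -0.0827, 0.1229]
ft_force: [-1.2, 6.9, 0.5]
finger_force: 60.9
```

```bash
python3 -m crank '[[[0,0,-0.015,0,0,0,0],[0,0,0,0,0,0,0],[0,0,0,0,0,0,0]]]'| grep -E "tcp|force"
python3 -m crank '[[[0,0,0,0,0,0,0.45],[0,0,0,0,0,0,0.65],[0,0,0,0,0,0,0.65],[0,0,0.2,0,0,0,0.65],[0,0,0.4,0,0,0,0.65],[0,0,0.45,0,0,0,0.65],[0,0,0.45,0,0,0,0.65],[0,0,0,0,0,0,0.65]]]'
python3 -c "
from h import *
print(units(cell(2,.2),Rtl))"
```

```text
tcp_pos: [0.5944, -0.0827, 0.1228]
ft_force: [-5.5, 7.8, 16.0]
finger_force: 62.5
time_s: 38.4
tcp_pos: [0.5951, -0.0835, 0.3047]
eef_rot: [-0.043, 0.999, -0.001, 0.004]
ft_force: [0.6, 0.3, -1.3]
gripper_width: 0.0555
finger_force: 0.0
(array([ 0.078,  3.294, -0.895]), array([-0.384,  4.826, -0.005]))
```

```bash
python3 -m crank '[[[0.01,0.412,0,0,0,0,0.65],[0.01,0.412,0,0,0,0,0.65],[0.01,0.412,0,0,0,0,0.65],[0.01,0.412,0,-0.08,0.953,0,0.65],[0.01,0.412,0,-0.08,0.953,0,0.65],[0.01,0.412,0,-0.08,0.953,0,0.65],[0.01,0.412,0,-0.08,0.953,0,0.65],[0.01,0.412,0,-0.08,0.953,0,0.65],[0,0,-0.2,0,0,0,0.65],[0,0,-0.2,0,0,0,0.65],[0,0,0,0,0,0,0.65],[0,0,0,0,0,0,0.65]]]'
python3 -c "
from h import *
print(units(cell(2,.2),Rtl))"
```

```text
time_s: 39.9
tcp_pos: [0.6039, 0.3123, 0.2529]
eef_rot: [-0.041, 0.968, -0.01, -0.247]
ft_force: [-0.6, 0.7, -0.8]
gripper_width: 0.0557
finger_force: 0.0
(array([ 0.005, -0.004, -0.464]), array([-0.003, -0.005,  0.006]))
```

```bash
python3 -m crank '[[[0,-0.004,-0.23,0,0,0,0.65],[0,0,-0.235,0,0,0,0.65],[-0.07,-0.006,-0.129,0,0,0,0.65],[-0.07,-0.006,-0.129,0,0,0,0.65],[-0.07,-0.006,-0.129,0,0,0,0.65],[-0.07,-0.006,-0.129,0,0,0,0.65],[-0.07,-0.006,-0.129,0,0,0,0.65],[0,0,0,0,0,0,0.65],[0,0,0,0,0,0,0.65]]]'
python3 -m crank '[[[0,0,0,0,0,0,0],[0,0,0,0,0,0,0],[0,0,0,0,0,0,0],[0,0,0,0,0,0,0],[0,0,0,0,0,0,0],[0,0,0,0,0,0,0]]]'
python3 -m crank '[[[0.08,0.007,0.147,0,0,0,0],[0.08,0.007,0.147,0,0,0,0],[0.08,0.007,0.147,0,0,0,0],[0.08,0.007,0.147,0,0,0,0],[0.08,0.007,0.147,0,0,0,0],[0,0,0.3,0,0,0,0],[0,0,0.3,0,0,0,0],[0,0,0,0,0,0,0]]]'
python3 -c "
from h import *
print(units([*W[1],.28],Rup))"
```

```text
time_s: 41.02
tcp_pos: [0.5624, 0.3085, 0.1205]
eef_rot: [-0.041, 0.968, -0.01, -0.247]
ft_force: [0.5, -0.4, 0.2]
gripper_width: 0.0556
finger_force: 0.0
time_s: 41.78
tcp_pos: [0.5623, 0.3088, 0.1203]
eef_rot: [-0.041, 0.968, -0.01, -0.247]
ft_force: [3.3, 3.1, 5.7]
gripper_width: 0.0315
finger_force: 59.0
time_s: 42.78
tcp_pos: [0.6102, 0.3126, 0.2818]
eef_rot: [-0.041, 0.968, -0.01, -0.245]
ft_force: [0.3, 0.4, -2.6]
gripper_width: 0.0318
finger_force: 59.6
(array([-0.781, -3.797, -0.015]), array([ 3.940e-01, -4.724e+00, -1.000e-03]))
```

```bash
python3 -m crank '[[[-0.078,-0.38,0,0,0,0,0],[-0.078,-0.38,0,0.08,-0.948,0,0],[-0.078,-0.38,0,0.08,-0.948,0,0],[-0.078,-0.38,0,0.08,-0.948,0,0],[-0.078,-0.38,0,0.08,-0.948,0,0],[-0.078,-0.38,0,0.08,-0.948,0,0],[-0.078,-0.38,0,0,0,0,0],[-0.078,-0.38,0,0,0,0,0],[-0.078,-0.38,0,0,0,0,0],[-0.078,-0.38,0,0,0,0,0],[0,0,0,0,0,0,0],[0,0,0,0,0,0,0]]]'
python3 -m crank '[[[0,0,0,0,0,0,0],[0,0,0,0,0,0,0]]]' | grep tcp
python3 - <<'E'
from h import *
print(units([*W[1],.122],Rup))
s=read_camera("scene")
p=status.get_obs()["tcp_pos"]; print(proj("scene",p-[0,0,.112]))
cv2.imwrite("pics/c9.png",cv2.resize(s[110:240,200:330],(600,600),interpolation=cv2.INTER_CUBIC))
E
```

```text
time_s: 44.28
tcp_pos: [0.5156, -0.1432, 0.2785]
eef_rot: [-0.042, 0.999, 0.0, -0.002]
ft_force: [0.0, 0.4, -2.6]
gripper_width: 0.032
finger_force: 59.8
tcp_pos: [0.5162, -0.1426, 0.2794]
(array([ 0.003, -0.003, -1.311]), array([ 0.003, -0.027, -0.01 ]))
[[233.16175547 180.91880771]]
```

View pics/c9.png

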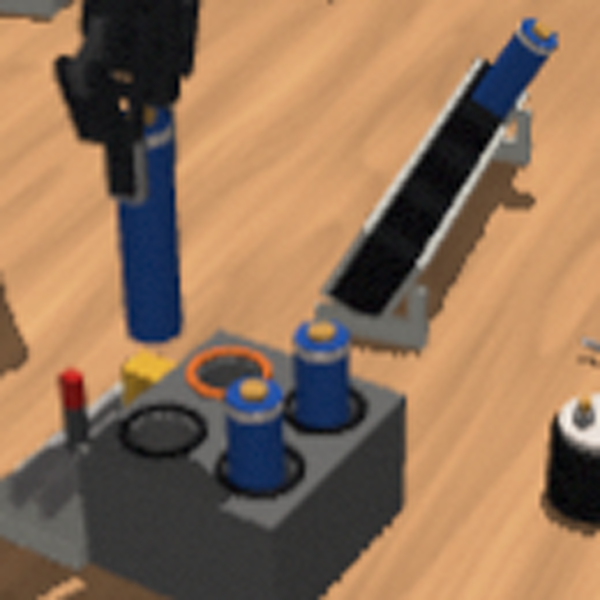

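Two cells are seated, at (255,430) and (322,370). The third is aligned over well 1, with its foot at (153,330), so I'll lower it.

```bash
python3 -m crank '[[[0.003,-0.003,-0.2,0,-0.027,0,0],[0,0,-0.2,0,0,0,0],[0,0,-0.1,0,0,0,0],[0,0,-0.1,0,0,0,0],[0,0,-0.1,0,0,0,0],[0,0,-0.05,0,0,0,0],[0,0,0,0,0,0,0],[0,0,0,0,0,0,0]]]'| grep -E "tcp|force"
python3 -m crank '[[[0,0,-0.1,0,0,0,0],[0,0,-0.1,0,0,0,0],[0,0,-0.1,0,0,0,0],[0,0,-0.1,0,0,0,0],[0,0,-0.1,0,0,0,0],[0,0,0,0,0,0,0],[0,0,0,0,0,0,0]]]'| grep -E "tcp|force"
python3 -m crank '[[[0,0,-0.03,0,0,0,0],[0,0,0,0,0,0,0],[0,0,0,0,0,0,0]]]'| grep -E "tcp|force"
python3 -m crank '[[[0,0,-0.02,0,0,0,0],[0,0,0,0,0,0,0],[0,0,0,0,0,0,0]]]'| grep -E "tcp|force"
```

```text
tcp_pos: [0.5166, -0.1439, 0.1899]
ft_force: [-0.3, 0.2, -1.9]
finger_force: 59.8
tcp_pos: [0.5159, -0.1434, 0.129]
ft_force: [-2.1, 5.7, -5.5]
finger_force: 60.3
tcp_pos: [0.5161, -0.1433, 0.1259]
ft_force: [-2.0, 6.5, -4.2]
finger_force: 60.6
tcp_pos: [0.5161, -0.1432, 0.1238]
ft_force: [-2.3, 7.5, -1.0]
finger_force: 61.0
```

```bash
python3 -m crank '[[[0,0,-0.015,0,0,0,0],[0,0,0,0,0,0,0],[0,0,0,0,0,0,0]]]'| grep -E "tcp|force"
python3 -m crank '[[[0,0,0,0,0,0,0.45],[0,0,0,0,0,0,0.65],[0,0,0,0,0,0,0.65],[0,0,0.2,0,0,0,0.65],[0,0,0.4,0,0,0,0.65],[0,0,0.45,0,0,0,0.65],[0,0,0.45,0,0,0,0.65],[0,0,0,0,0,0,0.65]]]'
python3 -c "
from h import *
print(units(cell(3,.2),Rtl))"
```

```text
tcp_pos: [0.5163, -0.1432, 0.1236]
ft_force: [-7.5, 9.9, 19.5]
finger_force: 63.3
time_s: 48.58
tcp_pos: [0.5175, -0.1443, 0.3055]
eef_rot: [-0.043, 0.999, -0.002, 0.003]
ft_force: [0.3, -0.5, -0.8]
gripper_width: 0.0553
finger_force: 0.0
(array([ 0.67 ,  4.38 , -0.906]), array([-0.375,  4.825, -0.007]))
```

```bash
python3 -m crank '[[[0.061,0.398,0,0,0,0,0.65],[0.061,0.398,0,0,0,0,0.65],[0.061,0.398,0,0,0,0,0.65],[0.061,0.398,0,0,0,0,0.65],[0.061,0.398,0,-0.08,0.953,0,0.65],[0.061,0.398,0,-0.08,0.953,0,0.65],[0.061,0.398,0,-0.08,0.953,0,0.65],[0.061,0.398,0,-0.08,0.953,0,0.65],[0.061,0.398,0,-0.08,0.953,0,0.65],[0.061,0.398,0,0,0,0,0.65],[0.061,0.398,0,0,0,0,0.65]]]' | grep tcp
python3 -m crank '[[[0,0,-0.2,0,0,0,0.65],[0,0,-0.2,0,0,0,0.65],[0,0,0,0,0,0,0.65],[0,0,0,0,0,0,0.65]]]' | grep tcp
python3 -c "
from h import *
print(units(cell(3,.2),Rtl))"
```

```text
tcp_pos: [0.5973, 0.383, 0.2996]
tcp_pos: [0.5972, 0.3815, 0.2541]
(array([ 0.006, -0.002, -0.477]), array([-0.003, -0.003,  0.005]))
```

```bash
python3 -m crank '[[[0.004,-0.002,-0.235,0,0,0,0.65],[0,0,-0.242,0,0,0,0.65],[-0.07,-0.006,-0.129,0,0,0,0.65],[-0.07,-0.006,-0.129,0,0,0,0.65],[-0.07,-0.006,-0.129,0,0,0,0.65],[-0.07,-0.006,-0.129,0,0,0,0.65],[-0.07,-0.006,-0.129,0,0,0,0.65],[0,0,0,0,0,0,0.65],[0,0,0,0,0,0,0.65]]]'
python3 -m crank '[[[0,0,0,0,0,0,0],[0,0,0,0,0,0,0],[0,0,0,0,0,0,0],[0,0,0,0,0,0,0],[0,0,0,0,0,0,0],[0,0,0,0,0,0,0]]]'
python3 -m crank '[[[0.08,0.007,0.147,0,0,0,0],[0.08,0.007,0.147,0,0,0,0],[0.08,0.007,0.147,0,0,0,0],[0.08,0.007,0.147,0,0,0,0],[0.08,0.007,0.147,0,0,0,0],[0,0,0.3,0,0,0,0],[0,0,0.3,0,0,0,0],[0,0,0,0,0,0,0]]]'
python3 -c "
from h import *
print(units([*W[0],.28],Rup))"
```

```text
time_s: 51.58
tcp_pos: [0.5562, 0.3779, 0.1204]
eef_rot: [-0.041, 0.968, -0.01, -0.247]
ft_force: [0.7, 0.7, 0.0]
gripper_width: 0.0558
finger_force: 0.0
time_s: 52.32
tcp_pos: [0.556, 0.3781, 0.1201]
eef_rot: [-0.041, 0.968, -0.01, -0.247]
ft_force: [2.9, 2.0, 7.4]
gripper_width: 0.0316
finger_force: 59.0
time_s: 53.32
tcp_pos: [0.6039, 0.382, 0.2815]
eef_rot: [-0.041, 0.968, -0.01, -0.245]
ft_force: [0.3, 0.0, -4.1]
gripper_width: 0.0318
finger_force: 59.6
(array([-0.653, -3.803, -0.013]), array([ 3.910e-01, -4.723e+00, -2.000e-03]))
```

```bash
python3 -m crank '[[[-0.065,-0.38,0,0,0,0,0],[-0.065,-0.38,0,0.08,-0.948,0,0],[-0.065,-0.38,0,0.08,-0.948,0,0],[-0.065,-0.38,0,0.08,-0.948,0,0],[-0.065,-0.38,0,0.08,-0.948,0,0],[-0.065,-0.38,0,0.08,-0.948,0,0],[-0.065,-0.38,0,0,0,0,0],[-0.065,-0.38,0,0,0,0,0],[-0.065,-0.38,0,0,0,0,0],[-0.065,-0.38,0,0,0,0,0],[0,0,0,0,0,0,0],[0,0,0,0,0,0,0]]]' |grep tcp
python3 -m crank '[[[0,0,0,0,0,0,0],[0,0,0,0,0,0,0]]]' | grep tcp
python3 - <<'E'
from h import *
print(units([*W[0],.122],Rup))
E
```

```text
tcp_pos: [0.5249, -0.0739, 0.2781]
tcp_pos: [0.5255, -0.0733, 0.2791]
(array([ 0.   , -0.009, -1.309]), array([ 0.003, -0.026, -0.011]))
```

```bash
python3 -m crank '[[[0,-0.003,-0.2,0,-0.027,0,0],[0,0,-0.2,0,0,0,0],[0,0,-0.1,0,0,0,0],[0,0,-0.1,0,0,0,0],[0,0,-0.1,0,0,0,0],[0,0,-0.05,0,0,0,0],[0,0,0,0,0,0,0],[0,0,0,0,0,0,0]]]'| grep -E "tcp|force"
python3 -m crank '[[[0,0,-0.1,0,0,0,0],[0,0,-0.1,0,0,0,0],[0,0,-0.1,0,0,0,0],[0,0,-0.1,0,0,0,0],[0,0,-0.1,0,0,0,0],[0,0,0,0,0,0,0],[0,0,0,0,0,0,0]]]'| grep -E "tcp|force"
python3 -m crank '[[[0,0,-0.03,0,0,0,0],[0,0,0,0,0,0,0],[0,0,0,0,0,0,0]]]'| grep -E "tcp|force"
python3 -m crank '[[[0,0,-0.02,0,0,0,0],[0,0,0,0,0,0,0],[0,0,0,0,0,0,0]]]'| grep -E "tcp|force"
```

```text
tcp_pos: [0.5255, -0.0745, 0.1896]
ft_force: [0.0, 0.3, -3.5]
finger_force: 60.1
tcp_pos: [0.5246, -0.0739, 0.1281]
ft_force: [-2.5, 5.9, -6.9]
finger_force: 60.5
tcp_pos: [0.5248, -0.0738, 0.1249]
ft_force: [-1.8, 6.4, -4.7]
finger_force: 60.9
tcp_pos: [0.5249, -0.0737, 0.1234]
ft_force: [-4.6, 7.8, 5.9]
finger_force: 62.3
```

```bash
python3 -m crank '[[[0,0,0,0,0,0,0.45],[0,0,0,0,0,0,0.65],[0,0,0,0,0,0,0.65],[0,0,0.2,0,0,0,0.65],[0,0,0.4,0,0,0,0.65],[0,0,0.45,0,0,-0.98,0.4],[0,0,0.25,0,0,-0.98,0.2],[0,0,0,0,0,0,0]]]'
python3 - <<'E'
from h import *
c=np.array([W[i] for i in range(4)]);dx=(c[3]-c[0]+c[2]-c[1]);dx/=np.linalg.norm(dx);dy=np.array([-dx[1],dx[0]])
print("yaw",np.arctan2(dx[1],dx[0]))
r,e=tri((215.2,191.0),(282.5,223.0));print(r,e,onz("top",(282.5,223),.095),onz("scene",(215.2,191),.095))
cen=c.mean(0); print("knob in dock",(r[:2]-cen)@dx,(r[:2]-cen)@dy)
k=cen-.115*dx+((r[:2]-cen)@dy)*dy; print("knob",k,"start",k-.042*dy,"dy",dy)
R=Ro.from_matrix(np.c_[np.cross([*dy,0],[0,0,-1]),[*dy,0],[0,0,-1]])
print(units([*(k-.042*dy),.20],R))
cv2.imwrite("pics/t10.png",cv2.resize(read_camera("top")[130:260,230:360],(600,600)))
E
```

```text
time_s: 58.7
tcp_pos: [0.5261, -0.0747, 0.2814]
eef_rot: [0.06, 0.998, -0.001, 0.002]
ft_force: [0.1, -0.7, -1.0]
gripper_width: 0.0013
finger_force: 0.0
yaw -0.11626164608248633
[ 0.43947137 -0.11907373  0.09737857] 0.0005329396272327165 [ 0.43962381 -0.1190229   0.095     ] [ 0.43729076 -0.11639331  0.095     ]
knob in dock -0.11425188681848435 -0.01981067121845518
knob [ 0.4387283  -0.11898694] start [ 0.43385631 -0.16070341] dy [0.11599991 0.99324922]
(array([-0.768, -0.717, -0.678]), array([0.018, 0.046, 0.041]))
```

```bash
python3 -m crank '[[[-0.256,-0.239,0,0,0,0,0],[-0.256,-0.239,0,0,0,0,0],[-0.256,-0.239,0,0,0,0,0],[0,0,-0.3,0,0,0,0],[0,0,-0.3,0,0,0,0],[0,0,-0.3,0,0,0,0],[0,0,-0.3,0,0,0,0],[0,0,-0.25,0,0,0,0],[0,0,-0.2,0,0,0,0],[0,0,0,0,0,0,0],[0,0,0,0,0,0,0]]]'
```

```text
time_s: 60.12
tcp_pos: [0.4332, -0.1605, 0.0814]
eef_rot: [0.06, 0.998, -0.0, -0.0]
ft_force: [0.3, -0.1, 0.4]
gripper_width: 0.0001
finger_force: 0.0
```

View pics/t10.png

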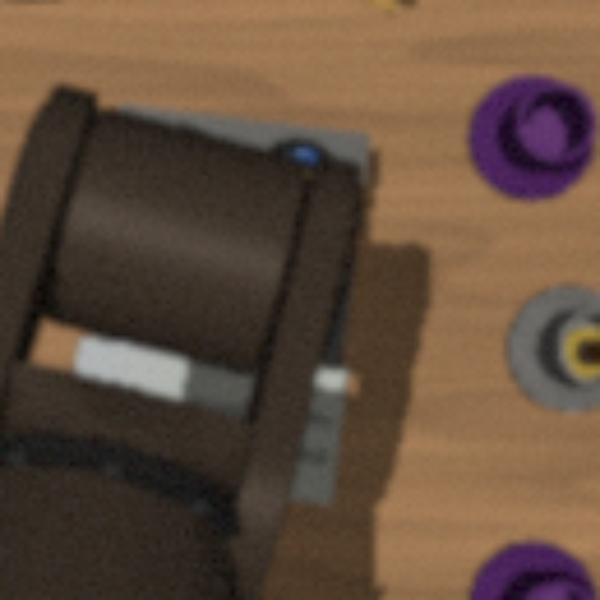

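The arm hides the dock in that view, and the brush stands in its pot at (590,350). Now I'll push the bolt along the dock's +y.

```bash
python3 -m crank '[[[0.012,0.1,0,0,0,0,0],[0.012,0.1,0,0,0,0,0],[0.012,0.1,0,0,0,0,0],[0,0,0,0,0,0,0],[0,0,0,0,0,0,0]]]' | grep -E "tcp|force"
python3 -m crank '[[[0.012,0.1,0,0,0,0,0],[0.012,0.1,0,0,0,0,0],[0.007,0.06,0,0,0,0,0],[0,0,0,0,0,0,0],[0,0,0,0,0,0,0]]]' | grep -E "tcp|force"
python3 -m crank '[[[0.005,0.04,0,0,0,0,0],[0,0,0,0,0,0,0],[0,0,0,0,0,0,0]]]' | grep -E "tcp|force"
```

```text
tcp_pos: [0.4376, -0.1242, 0.0813]
ft_force: [0.1, 0.3, -0.2]
finger_force: 0.0
tcp_pos: [0.441, -0.093, 0.0812]
ft_force: [0.4, 0.4, 0.5]
finger_force: 0.0
tcp_pos: [0.4416, -0.0905, 0.0813]
ft_force: [-8.3, -27.8, -1.2]
finger_force: 14.4
```

Run:
```python
from h import *
s=read_camera("scene")
cv2.imwrite("pics/c11.png",cv2.resize(s[150:250,190:290],(600,600),interpolation=cv2.INTER_CUBIC))
```

```text
(no output)
```

View pics/c11.png

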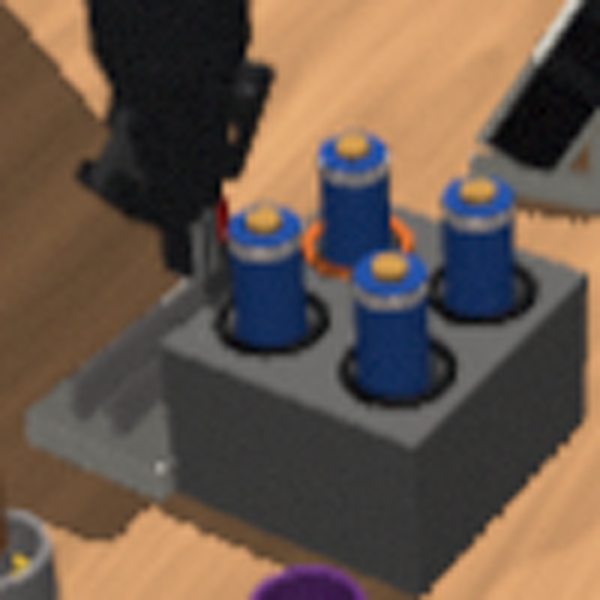

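All four cells are seated upright. The gripper tip is against the red knob at (222,215), near the keeper. I'll work out the knob's travel relative to the keeper.

Run:
```python
from h import *
t=cv2.imread("pics/t2.png" if 0 else "pics/top0.png");h=cv2.cvtColor(t,cv2.COLOR_BGR2HSV)
m=cv2.inRange(h,(20,130,90),(35,255,255));m[:205]=0;m[240:]=0;m[:,:240]=0;m[:,320:]=0
ys,xs=np.nonzero(m)
cen=np.array([.5553,-.1126]);dx=np.array([.99325,-.116]);dy=np.array([.116,.99325])
Q=np.array([onz("top",(x,y),.053)[:2]-cen for x,y in zip(xs,ys)])
print(len(xs),"keeper dock y",np.percentile(Q@dy,[2,50,98]),"x",np.percentile(Q@dx,[2,98]))
p=status.get_obs()["tcp_pos"][:2]-cen;print("tcp dock",p@dx,p@dy)
s=read_camera("scene");h=cv2.cvtColor(s,cv2.COLOR_BGR2HSV);m=cv2.inRange(h,(0,140,40),(6,255,255))[170:200,215:240]
ys,xs=np.nonzero(m);print(list(zip(xs+215,ys+170)))
for y in(.03,.035,.04,.045):
    c=cen-.115*dx+y*dy;print(y,[proj("scene",[*(c+.008*np.array([np.cos(a),np.sin(a)])),z])[0].round(1).tolist() for a,z in((-.9,.093),(-.9,.083))])
```

```text
88 keeper dock y [0.05087733 0.0605446  0.07138531] x [-0.12956807 -0.09918825]
tcp dock -0.11547488008602481 0.008806340842922856
[(np.int64(226), np.int64(183)), (np.int64(227), np.int64(183)), (np.int64(226), np.int64(184)), (np.int64(227), np.int64(184)), (np.int64(226), np.int64(185)), (np.int64(227), np.int64(185)), (np.int64(226), np.int64(186)), (np.int64(227), np.int64(186)), (np.int64(226), np.int64(187)), (np.int64(226), np.int64(188))]
0.03 [[226.0, 185.2], [226.2, 188.0]]
0.035 [[227.0, 184.4], [227.3, 187.2]]
0.04 [[228.0, 183.6], [228.3, 186.4]]
0.045 [[229.0, 182.8], [229.2, 185.6]]
```

```bash
python3 -m crank '[[[0.002,0.015,0,0,0,0,0],[0,0,0,0,0,0,0],[0,0,0,0,0,0,0]]]' | grep -E "tcp|force"
python3 -m crank '[[[-0.01,-0.1,0,0,0,0,0],[-0.02,-0.2,0,0,0,0,0],[0,0,0.25,0,0,0,0],[0,0,0.4,0,0,0,0],[0,0,0.4,0,0,0,0],[0,0,0.4,0,0,0,0],[-0.04,0.42,0,0,0,0,0],[0,0.42,0,0,0,0,0],[0,0.42,0,0,0,0,0],[0,0.42,0,0,0,0,0],[0,0.42,0,0,0,0,0],[0,0.42,0,0,0,0,0]]]'| grep -E "tcp|force"
python3 - <<'E'
from h import *
s=read_camera("scene");t=read_camera("top")
cv2.imwrite("pics/c12.png",np.hstack([cv2.resize(s[140:280,150:290],(400,400),interpolation=cv2.INTER_CUBIC),cv2.resize(t[140:260,240:380],(400,343),interpolation=cv2.INTER_CUBIC,).repeat(1,0) if 0 else cv2.copyMakeBorder(cv2.resize(t[140:260,240:380],(400,343),interpolation=cv2.INTER_CUBIC),0,57,0,0,cv2.BORDER_CONSTANT)]))
h=cv2.cvtColor(t,cv2.COLOR_BGR2HSV);m=cv2.inRange(h,(0,150,80),(6,255,255));m[:210]=0;m[235:]=0;m[:,:245]=0;m[:,310:]=0
ys,xs=np.nonzero(m);print(xs.mean(),ys.mean(),len(xs));r=onz("top",(xs.mean(),ys.mean()),.095);print(r,(r[:2]-[.5553,-.1126])@[.116,.99325])
E
```

```text
tcp_pos: [0.4418, -0.0899, 0.0813]
ft_force: [-13.3, -43.9, -1.2]
finger_force: 23.0
tcp_pos: [0.4333, 0.1814, 0.2553]
ft_force: [0.5, -0.5, 0.2]
finger_force: 0.0
265.5263157894737 221.21052631578948 19
[ 0.44457854 -0.0730506   0.095     ] 0.026438747116647586
```

View pics/c12.png

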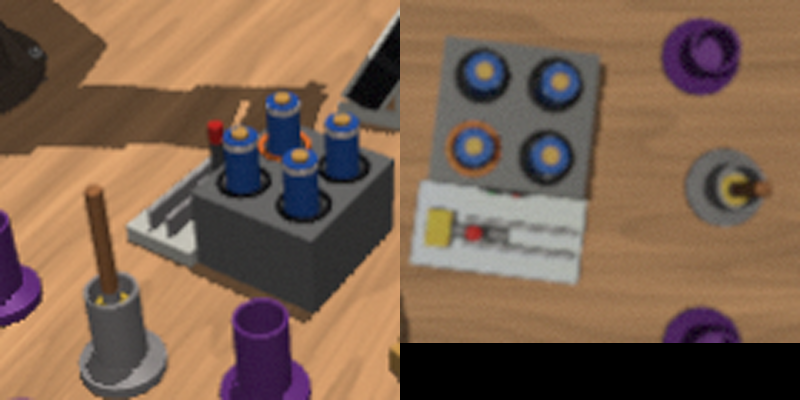

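The top view shows the knob at (475,233). Its measured centre is 23 mm short of the keeper, so the bolt is fully home. All four cells stand in their wells, the brush is in its pot, and the arm is clear.

```bash
python3 -c "
from cell import ticket
print(ticket.close_job())"
```

```text
the job is handed in; nothing more can be done
None
```

The job is done and handed in: the orange-ring well got its three full strokes, the brush stands head down in its pot (which had been knocked aside mid-run), all four cells are on the floors of their wells, the bolt is home against its stop, and I did not touch the contactor, resistor or screwdriver.

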